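# Load the drying carriage and index it one hole

## Task

Drop the small bell ornament from the work board into the open white tub on the drying carriage. Then take the black knob of the carriage's lock plunger, pull it up, slide the carriage one hole along its rail towards the end with the upright end plate, and push the pin fully home in that next hole. The lock's tired spring leaves the pin half out by itself, so finish while still holding the knob pressed all the way down, and leave the other ornaments and things where they are.

Things in the scene. Friction and masses are not known exactly. Their poses are not given: they have to be found in the camera images.
- rail: Straight aluminium rail fixed to the table, 420 mm long, 56 mm wide, top 36 mm above the table, with a row of square 15 mm holes along its top every 60 mm. Its +y axis runs along the rail towards the upright dark steel end plate (100 mm wide, 75 mm high, 215 mm from the origin); z is up. Origin: underside of the rail on its centre line; the carriage origin stands above it when joint carriage is 0. Its place and yaw vary.
- carriage (a joint): Slide of the grey carriage along the rail (m), growing along the rail's +y, towards the end plate; range -0.065 to 0.125. It starts at about 0 with the pin in a hole; the next hole towards the end plate is at 0.060 (others at -0.060 and 0.120). The pin has about 1.5 mm of play in a hole, the slide about 1.5 N of friction and 6 N s/m of damping. The carriage moves only when the pin is out of the holes. The deck (100 x 200 mm) has its top 47 mm above the table.
- plunger (a joint): Lock plunger on the carriage, moving straight up (m), range 0 to 0.026. 0: pin fully home, 18 mm deep in the hole. Left alone the spring (450 N/m) rests at about 0.008, half out but still locking. Above 0.018 the round-ended pin is clear of the holes (about 4.5 N of pull there, 6.5 N at 0.022); holding it at 0 takes about 4 N downward. Bottoms on a hard stop at 0.
- knob_mid (a point): Middle of the plunger's upright black cylindrical knob, 28 mm diameter and 32 mm high (16 mm above and below this point). It moves with the plunger: 79 mm above the table at plunger value 0, about 87 mm at rest. Lies 55 mm along the rail's +y from the carriage origin, on the rail's centre line. Below the knob a thin pin of 12 mm and a steel boss (24 mm diameter, its top 24 mm below this point at plunger value 0); the deck lies 32 mm below the point at plunger value 0.
- tub_floor (a point): Centre of the inner floor of the round white open tub on the carriage: 51 mm above the table, inner diameter 82 mm at the floor and 92 mm at the mouth, outer 98 mm at the rim, rim 38 mm above this point. Lies 105 mm from the knob, away from the end plate.
- bell: The bell ornament: frosted white, 60 mm high, flared foot 52 mm diameter (lowest 5 mm), straight round body 40 mm diameter from 11 to 40 mm height, rounding to a 14 mm stub on top. About 60 g, loose. Origin: centre of its underside, z up. Stands upright on the work board (top 8 mm above the table) at one of three places, the cone and the ball ornament at the others, at least 85 mm between centres.
- bell_mid (a point): Point on the bell's axis, 30 mm above its underside (a good height to grip).
- workboard: Plywood board 200 x 190 x 8 mm fixed on the table, under the three ornaments. Origin: centre of its underside.
- cone: Bystander: frosted white cone ornament, 54 mm diameter at the foot, 70 mm high, on the work board. Leave alone.
- ball: Bystander: frosted white ball ornament, 50 mm diameter, on a small foot, 58 mm high, on the work board. Leave alone.
- jar: Bystander: closed glass jar, 60 mm diameter, 75 mm high, beyond the rail. Leave alone.
- brush: Bystander: paint brush 190 mm long lying near the robot. Leave alone.
- lid: Bystander: white plastic pot lid, 70 mm diameter, 10 mm thick, lying beyond the work board. Leave alone.
There are look-alikes about, which are no part of the job. Leave any green or purple look-alike of the bell alone.

How it is judged (in metres and radians):
On the way, in this order (a step that is already met when the one before it is completed fails the run):
1. the bell lies in the tub, let go (horizontal distance between bell_mid and tub_floor below 0.04 m and z of bell_mid in the frame of tub_floor between 0 and 0.045 m and contact force between the fingers and bell below 0.1 N), for 0.2 s.
2. the lock plunger is pulled up while the carriage is still at its first hole (value of joint plunger above 0.016 m and value of joint carriage between -0.012 and 0.012 m).
3. the carriage stands at the next hole, the pin pressed home by the fingers (value of joint carriage between 0.057 and 0.063 m and value of joint plunger below 0.0025 m and contact force between the fingers and plunger above 1.5 N), for 0.2 s.
At the end, for the whole second after the job is handed in: The carriage stands at 60 mm (+-3 mm), the plunger is within 2.5 mm of fully home and the fingers bear on it with more than 1.5 N, the bell lies let go inside the tub (its middle within 40 mm of the tub's axis and below 45 mm over its floor), and no bystander has moved 30 mm or more (all of step 1 and all of step 3 and distance of each of cone, ball, jar, brush, lid from where it was at the start of the episode below 0.03 m); the arm keeps its last pose, push and grip.
It fails at once if a bystander is pushed away or knocked over (distance of any of cone, ball, jar, brush, lid from where it was at the start of the episode above 0.03 m or angle between any of cone, ball, jar's own z axis and vertical above 0.6 rad).
It also fails if it takes over 46 s, if anything falls off the work surface, if the arm or the gripper's body presses on something with over 40 N, if the wrist force passes 120 N, or if a joint passes its speed limit or range.

## Robot

A 7-joint arm with a two-finger parallel gripper is mounted at the origin on the work surface. World frame = base frame: x ahead of the robot, y to its left, z up, the work surface at z = 0. Lengths are in mm, angles in rad, forces in N, time in s.
With the tool pointing down it reaches from about 350 to 775 mm from the base axis. Payload 3.1 kg.
Tool frame: the origin (TCP) lies midway between the tips of the shut fingers; the grasp point (between the pads) lies 19 mm behind it (pinch_z is the distance from the TCP to the grasp point, in mm); z points along the fingers, y is the direction in which the jaws open and shut (so a half turn about z gives the same grasp; the last joint's range is limited). The gripper opens to 85 mm and grips with 20 to 120 N. Pads are 22 mm wide; open, the fingers measure 114 mm over their backs; the gripper's body (76 mm by 85 mm) begins 54 mm behind the grasp point. The pads swing forward as they close: fully open they stand 13 mm farther back than shut.
Start: joints at [-1.161, 0.311, 0.014, 1.512, -0.004, 1.319, -0.027], TCP at [240.099, 494.843, 231.304] pointing down, gripper open.
Joint ranges: [-2.7, 2.7], [-0.3, 1.91], [-1.27, 1.3], [0.12, 2.57], [-1.44, 4.58], [0.2, 2.03], [-3.05, 3.05]. Speed limits (rad/s): [2.79, 2.79, 3.14, 3.14, 3.14, 3.14, 3.14].

## Interface

Orientations are given as a unit quaternion [w, x, y, z].
In Python, from workcell import observe, read_camera, get_calibration, sign_off, pinch_z gives the robot as it stands. The module is installed in compiled form; this text tells all that it offers.
- The arm moves only by the shell command python3 -m inch 'ROWS' [FORCE]. ROWS is JSON, a list of rows, each a list of 7 numbers: the shift along the world's x, y, z in m, then the turn, a rotation vector about the world's x, y, z in degrees, then the closure, from 0 (fully open) to 1 (shut). In form: [[dx, dy, dz, rx, ry, rz, jaw], ...]. A call has 1 to 5 rows; each row shifts and turns the commanded pose from where the row before left it; what a row does not reach is not made up. A row lasts 1/10 s, in which the tool goes at most 50 mm and 8.59 degrees, less where a joint would pass 70% of its speed; a pose out of reach is approached as far as the arm can. A call with a gripper value outside its range is refused whole. The fingers move at their own pace and stop on an object; FORCE is the grip in N (left out, the last holds). Time passes only in rows, so rows that do not move let the fingers close. It gives the time, the measured TCP pose, the force and the opening at its end, in the units of the state.
- observe(): the state, without advancing time (a new reading comes with each control period).
- read_camera(name): name is "scene" or "top" or "wrist"; returns the picture (420x560x3 uint8, red, green, blue); there is no depth.
- get_calibration(name): a dict with "mtx" (3x3 intrinsics, pixels), "cam_to_world" (4x4, takes a point from camera to world coordinates). Camera axes: x right, y up, looking along -z (the intrinsics and any distortion apply to the point x, -y, -z); pixel columns grow to the right and rows downward; lengths in mm; the calibration is good to about 2 mm. A picture is of the moment at which its call begins: read the wrist's pose just before it. get_calibration takes no time and is no camera call; for the wrist camera it gives the pose at the moment of the call.
- sign_off(): hands the job in, once; it reports no verdict.
The state is a dict: "time": time; "joint_pos": joint angles; "joint_vel": joint speeds; "tau": joint torques, N m; "tcp_pos": TCP position; "orientation": TCP orientation; "force": force on the tool from outside, world axes, zero at the start; "torque": the same for the moment, N m; "gripper_width": opening from 0.0 (shut) to 1.0 (fully open).
Only numpy, scipy, OpenCV 4.12 (cv2) and the standard library are available. Lean on these libraries where they do the work, as an engineer would, in place of code of your own. Each camera call takes 0.05 s, during which the arm holds its last target.

## Working session

There is one attempt and no reset: what is moved stays moved. The work goes in short steps, Python scripts to look and compute and a shell command to move; the robot and the scene stay as the last step left them, time stands still between calls to the robot, and variables do not carry over. Pictures are saved under pics/ and viewed, and the job is handed in when it is done.

```bash
mkdir -p pics; python3 - <<'E'
from workcell import *
import cv2
for n in("scene","top","wrist"):
    c=get_calibration(n); print(n,c)
    cv2.imwrite(f"pics/{n}0.png",cv2.cvtColor(read_camera(n),cv2.COLOR_RGB2BGR))
print(observe(), pinch_z)
E
```

```text
scene {'mtx': array([[429.49875652,   0.        , 273.70217847],
       [  0.        , 429.49875652, 200.10747295],
       [  0.        ,   0.        ,   1.        ]]), 'cam_to_world': array([[ 3.47787764e-01, -7.21907769e-01,  5.98241460e-01,
         1.17675475e+03],
       [ 9.37555498e-01,  2.71713434e-01, -2.17166980e-01,
        -9.83893359e+01],
       [-5.77571133e-03,  6.36412589e-01,  7.71327205e-01,
         9.00641172e+02],
       [ 0.00000000e+00,  0.00000000e+00,  0.00000000e+00,
         1.00000000e+00]])}
top {'mtx': array([[415.78543494,   0.        , 278.364133  ],
       [  0.        , 415.78543494, 212.00148883],
       [  0.        ,   0.        ,   1.        ]]), 'cam_to_world': array([[-2.08143273e-02,  9.91827710e-01, -1.25875166e-01,
         4.38382664e+02],
       [-9.99781581e-01, -2.08860767e-02,  7.49881159e-04,
         1.32400623e+02],
       [-1.88528545e-03,  1.25863280e-01,  9.92045806e-01,
         9.14511290e+02],
       [ 0.00000000e+00,  0.00000000e+00,  0.00000000e+00,
         1.00000000e+00]])}
wrist {'mtx': array([[294.85768289,   0.        
[... 525 characters left out ...]
,  0.31156209,  0.01404027,  1.51266255, -0.00439734,
        1.31920373, -0.02722979]), 'joint_vel': array([-3.74086239e-04, -1.67791244e-03,  1.21270542e-04, -5.86069683e-03,
        1.92758260e-04,  6.76301162e-04, -9.25475999e-05]), 'tau': array([ 4.13777718e-05, -3.80273044e+01,  1.46247461e-01, -2.30850559e+01,
        1.24827502e-02,  9.76469455e-03,  1.56048401e-05]), 'tcp_pos': array([239.87543111, 494.33127061, 230.47026177]), 'orientation': array([-1.55050542e-04,  2.23964467e-01,  9.74596893e-01, -8.89164284e-04]), 'force': array([0.02611909, 0.3569144 , 0.05008184]), 'torque': array([ 0.00653255, -0.00329425, -0.02027704]), 'gripper_width': 1.0001042598846581} 18.700000000000003
```

View pics/scene0.png

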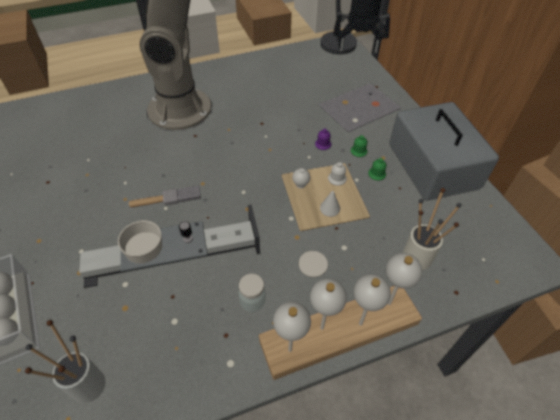

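View pics/top0.png

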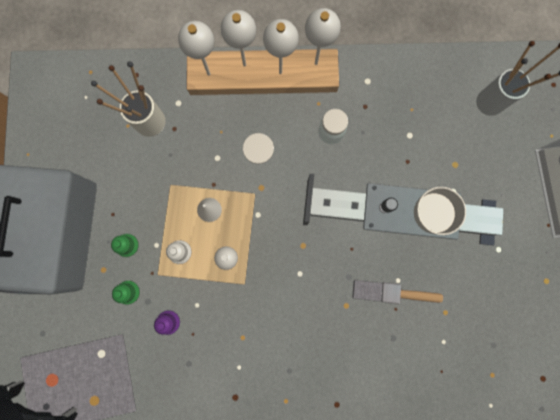

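View pics/wrist0.png

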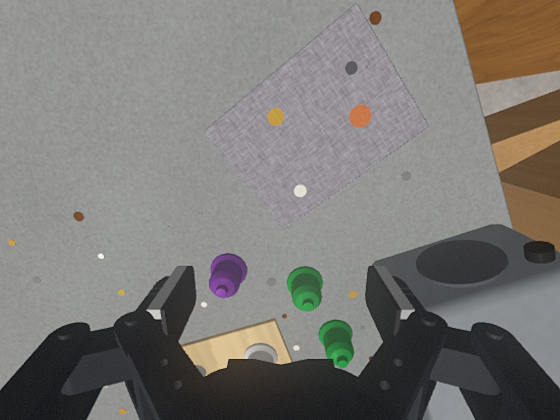

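In the top view the bell look-alikes are: white (178,252), green (125,244) and (125,292), purple (167,322). The cone (209,209) and ball (226,258) are the other ornaments on the board. The bell should be the white one at (178,252), which has a ring-like flared foot and a stub. I'll check this in an enlarged crop.

```bash
cat > h.py <<'E'
import numpy as np,cv2
from workcell import *
def ray(n,u,v,c=None):
    c=c or get_calibration(n);K=c["mtx"];T=c["cam_to_world"]
    d=np.array([(u-K[0,2])/K[0,0],-(v-K[1,2])/K[1,1],-1.]);d=T[:3,:3]@d
    return T[:3,3],d/np.linalg.norm(d)
def plane(n,u,v,z,c=None):
    o,d=ray(n,u,v,c);return o+d*(z-o[2])/d[2]
def tri(a,b):
    (o1,d1),(o2,d2)=a,b
    A=np.stack([d1,-d2],1);t=np.linalg.lstsq(A,o2-o1,rcond=None)[0]
    p,q=o1+d1*t[0],o2+d2*t[1];return (p+q)/2,np.linalg.norm(p-q)
def proj(n,P,c=None):
    c=c or get_calibration(n);K=c["mtx"];T=c["cam_to_world"]
    p=T[:3,:3].T@(np.array(P)-T[:3,3]);return K[0,0]*p[0]/-p[2]+K[0,2],K[1,1]*-p[1]/-p[2]+K[1,2]
E
python3 - <<'E'
import cv2,numpy as np
t=cv2.imread('pics/top0.png');s=cv2.imread('pics/scene0.png')
a=cv2.resize(t[175:295,150:270],(400,400),interpolation=2);b=cv2.resize(s[145:245,270:370],(400,400),interpolation=2)
cv2.imwrite('pics/crop1.png',np.hstack([a,b]))
a=cv2.resize(t[165:255,295:515],(800,327),interpolation=2)
b=cv2.resize(s[200:290,70:270],(600,270),interpolation=2)
cv2.imwrite('pics/crop2.png',np.vstack([a,np.pad(b,((0,0),(0,200),(0,0)))]))
E
```

```text
(no output)
```

View pics/crop1.png

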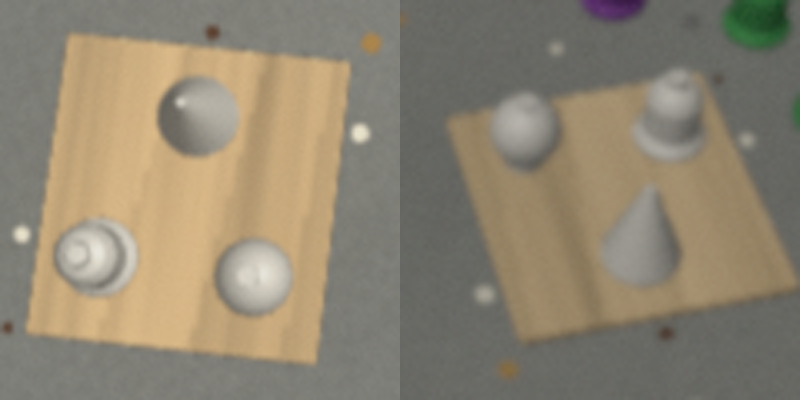

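View pics/crop2.png

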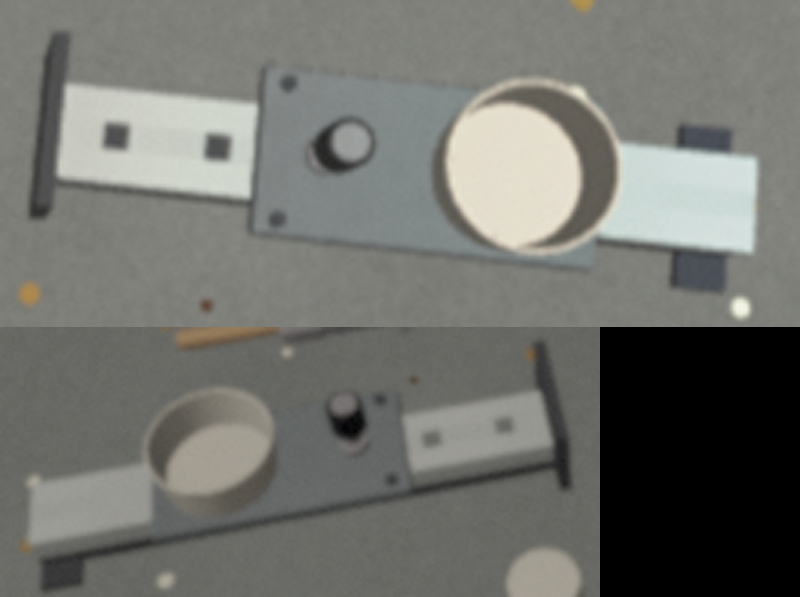

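The crop confirms it. The white piece at top (178,252) / scene (338,172) has a flared foot, a straight body and a stub. The others on the board are the cone at scene (331,201) and the ball at (301,177). Next I'll measure it.

```bash
python3 - <<'E'
from h import *
np.set_printoptions(precision=1,suppress=True)
cr=lambda x,y:(150+x/3.3333,175+y/3.3333)
sc=lambda x,y:(270+(x-400)/4,145+y/4)
print("foot top",plane("top",*cr(97,257),11),"foot scene",plane("scene",*sc(670,133),11))
print("stub",plane("top",*cr(77,254),67),plane("scene",*sc(679,75),67),tri(ray("top",*cr(77,254)),ray("scene",*sc(679,75))))
# rail etc from crop2 top: scale 800/220
k=lambda x,y:(295+x*220/800,165+y*220/800)
s2=lambda x,y:(70+x/3,200+(y-327)/3)
print("holes",plane("top",*k(116,136),36),plane("top",*k(218,147),36))
print("holes s",plane("scene",*s2(504,425),36),plane("scene",*s2(431,438),36))
print("knobtop",plane("top",*k(352,142),103),plane("scene",*s2(345,404),103),tri(ray("top",*k(352,142)),ray("scene",*s2(345,404))))
print("tub rim",plane("top",*k(533,167),89),plane("scene",*s2(211,435),89), "floor",plane("top",*k(512,175),51))
for p in [(265,66),(250,232),(592,268)]: print("deck",plane("top",*k(*p),47))
for p in [(65,84),(58,180),(757,157),(755,253)]: print("rail",plane("top",*k(*p),36))
E
```

```text
foot top [470.1 348.4  11. ] foot scene [475.3 346.9  11. ]
stub [470.2 347.2  67. ] [473.6 347.6  67. ] (array([470.5, 348.8,  63.4]), np.float64(1.4222692254472185))
holes [568.3  27.7  36. ] [560.6 -31.9  36. ]
holes s [572.5  26.8  36. ] [563.9 -32.6  36. ]
knobtop [552.4 -92.1 103. ] [557.7 -91.1 103. ] (array([553.4, -92.2,  98.2]), np.float64(2.4377524563004127))
tub rim [ 538.4 -194.7   89. ] [ 539.5 -193.8   89. ] floor [ 538.6 -197.4   51. ]
deck [606.1 -59.3  47. ]
deck [509.3 -46.1  47. ]
deck [ 484.5 -241.    47. ]
rail [600.   56.6  36. ]
rail [543.   62.5  36. ]
rail [ 548.  -347.2   36. ]
rail [ 491.8 -341.    36. ]
```

```bash
python3 -m inch '[[0.038,-0.024,0,0,0,-5.5,0],[0.038,-0.024,0,0,0,-5.5,0],[0.038,-0.024,0,0,0,-5.5,0],[0.038,-0.024,0,0,0,-5.5,0],[0.038,-0.024,0,0,0,-5.5,0]]' 30
python3 -m inch '[[0.02,-0.013,-0.02,0,0,0,0],[0.021,-0.013,-0.03,0,0,0,0],[0,0,-0.03,0,0,0,0],[0,0,0,0,0,0,0]]'
python3 - <<'E'
from h import *
o=observe();print(o["tcp_pos"],o["orientation"])
c=get_calibration("wrist")
im=cv2.cvtColor(read_camera("wrist"),cv2.COLOR_RGB2BGR)
print(proj("wrist",(471.5,348,68),c),proj("wrist",(471.5,348,11),c))
cv2.imwrite("pics/w1.png",im);np.save("w1.npy",c["cam_to_world"])
E
```

```text
time: 0.65
tcp_pos: [431.2, 373.6, 231.0]
orientation: [-0.0, 0.451, 0.893, -0.0]
force: [0.6, 0.2, 0.5]
gripper_width: 1.006
time: 1.05
tcp_pos: [468.5, 345.6, 146.2]
orientation: [-0.002, 0.45, 0.893, -0.005]
force: [-1.4, -0.6, 0.2]
gripper_width: 1.001
[468.4638638  345.61657981 146.18245583] [-0.00235486  0.45019058  0.89291431 -0.00518943]
(np.float64(285.8989801753088), np.float64(220.06312703622328)) (np.float64(285.4318951790003), np.float64(200.54734677552915))
```

View pics/w1.png

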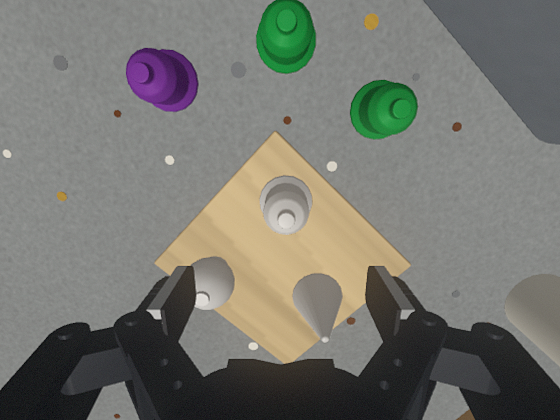

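The stub appears at wrist pixel (286,219), against a predicted (286,220), so the position is confirmed. The fingers will come down left and right of the bell, clear of the ball and cone.

```bash
python3 -m inch '[[0,0,-0.03,0,0,0,0],[0,0,-0.03,0,0,0,0],[0,0,-0.02,0,0,0,0],[0,0,0,0,0,0,0],[0,0,0,0,0,0,0]]'
```

```text
time: 1.6
tcp_pos: [471.6, 350.4, 73.1]
orientation: [0.0, 0.448, 0.894, 0.001]
force: [0.2, -0.4, -0.2]
gripper_width: 0.997
```

```bash
python3 -m inch '[[0,-0.001,-0.02,0,0,0,0],[0,-0.001,-0.02,0,0,0,0],[0,0,-0.014,0,0,0,0],[0,0,0,0,0,0,0],[0,0,0,0,0,0,0]]' 
python3 -m inch '[[0,0,0,0,0,0,0.3],[0,0,0,0,0,0,0.6],[0,0,0,0,0,0,0.8],[0,0,0,0,0,0,0.8],[0,0,0,0,0,0,0.8]]' 30
python3 -m inch '[[0,0,0,0,0,0,0.8],[0,0,0,0,0,0,0.8],[0,0,0,0,0,0,0.8]]'
```

```text
time: 2.1
tcp_pos: [471.8, 347.7, 18.5]
orientation: [0.0, 0.449, 0.894, 0.001]
force: [0.3, 0.4, 0.7]
gripper_width: 0.998
time: 2.6
tcp_pos: [471.8, 347.3, 18.2]
orientation: [0.0, 0.449, 0.893, 0.001]
force: [0.2, -0.2, 4.3]
gripper_width: 0.451
time: 2.9
tcp_pos: [471.7, 347.3, 18.1]
orientation: [0.0, 0.449, 0.893, 0.001]
force: [-0.4, -0.5, 5.8]
gripper_width: 0.455
```

```bash
python3 -m inch '[[0,0,0.02,0,0,0,0.8],[0,0,0.03,0,0,0,0.8],[0,0,0.04,0,0,0,0.8],[0,0,0.04,0,0,0,0.8],[0,0,0,0,0,0,0.8]]'
python3 - <<'E'
from h import *
im=cv2.cvtColor(read_camera("wrist"),cv2.COLOR_RGB2BGR)
cv2.imwrite("pics/w2.png",im);print(observe()["force"])
E
```

```text
time: 3.4
tcp_pos: [474.6, 349.1, 153.2]
orientation: [0.003, 0.449, 0.893, 0.005]
force: [1.5, 0.8, 0.7]
gripper_width: 0.457
[-0.05000814 -0.71542641 -1.10878851]
```

View pics/w2.png

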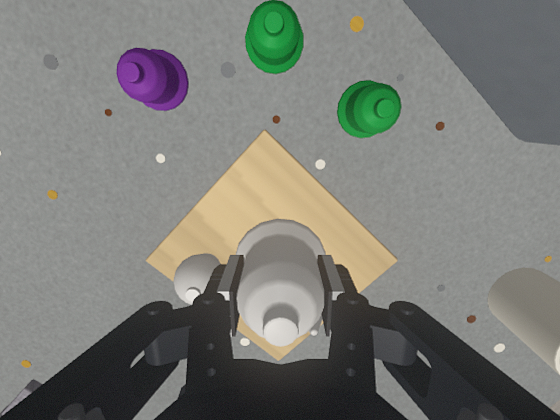

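The bell is held between the pads, at about (282,280) in the wrist picture. Now carrying it over to the tub.

```bash
python3 -m inch '[[0.006,-0.045,0,0,0,-4,0.8],[0.006,-0.045,0,0,0,-4,0.8],[0.006,-0.045,0,0,0,-4,0.8],[0.006,-0.045,0,0,0,-4,0.8],[0.006,-0.045,0,0,0,-4,0.8]]'
python3 -m inch '[[0.006,-0.045,0,0,0,-4,0.8],[0.006,-0.045,0,0,0,-4,0.8],[0.006,-0.045,0,0,0,-4,0.8],[0.006,-0.045,0,0,0,-4,0.8],[0.006,-0.045,0,0,0,-4,0.8]]'
python3 -m inch '[[0.004,-0.045,0,0,0,-4,0.8],[0.004,-0.03,0,0,0,0,0.8],[0,-0.017,0,0,0,0,0.8],[0,0,0,0,0,0,0.8],[0,0,0,0,0,0,0.8]]'
python3 - <<'E'
from h import *
for n in ("top","scene","wrist"):
  im=cv2.cvtColor(read_camera(n),cv2.COLOR_RGB2BGR);cv2.imwrite(f"pics/{n}3.png",im)
o=observe();print(o["tcp_pos"],o["joint_pos"])
E
```

```text
time: 3.95
tcp_pos: [499.4, 119.7, 145.2]
orientation: [-0.001, 0.599, 0.801, -0.002]
force: [1.5, 0.0, -1.1]
gripper_width: 0.453
time: 4.45
tcp_pos: [529.5, -104.5, 145.3]
orientation: [-0.002, 0.729, 0.685, -0.001]
force: [0.8, 1.4, -0.6]
gripper_width: 0.455
time: 4.95
tcp_pos: [538.1, -193.9, 145.6]
orientation: [-0.002, 0.751, 0.66, -0.001]
force: [-0.0, 0.4, -0.2]
gripper_width: 0.453
[ 539.18312705 -192.5214889   146.57175422] [-0.08300174  0.45434282  0.55615023  1.59231488 -0.25574118  1.16993609
  0.40287554]
```

View pics/wrist3.png

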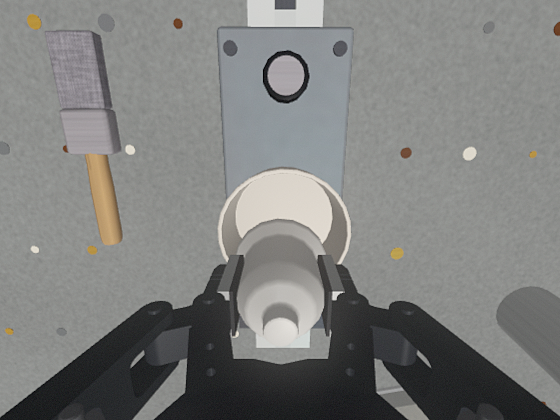

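View pics/scene3.png

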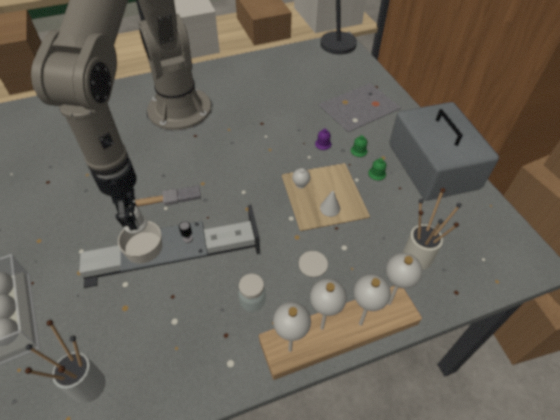

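Wrist view: the knob top is centred at (286,76), the tub rim spans columns 219–351 at about row 228, and the deck edges run nearly vertical. I'll cast these pixels to positions.

```bash
python3 - <<'E'
from h import *
np.set_printoptions(precision=1,suppress=True)
print("knob",plane("wrist",286,75,103),"tub L,R,top",plane("wrist",219,229,89),plane("wrist",351,229,89),plane("wrist",285,168.5,89))
print("deck far L,R",plane("wrist",219,28,47),plane("wrist",353,28,47))
print("deck side",plane("wrist",225,150,47),plane("wrist",346,150,47))
a=plane("wrist",219,28,47)-plane("wrist",225,150,47);print(a)
E
```

```text
knob [555.  -92.1 103. ] tub L,R,top [ 494.9 -186.3   89. ] [ 590.3 -198.2   89. ] [ 547.9 -148.3   89. ]
deck far L,R [512.6 -48.4  47. ] [608.5 -60.5  47. ]
deck side [ 501.2 -134.4   47. ] [ 598.5 -146.5   47. ]
[11.4 85.9  0. ]
```

```bash
python3 -m inch '[[0.002,-0.001,-0.025,0,0,0,0.8],[0,0,-0.025,0,0,0,0.8],[0,0,-0.015,0,0,0,0.8],[0,0,0,0,0,0,0.8],[0,0,0,0,0,0,0.8]]'
python3 -m inch '[[0,0,-0.01,0,0,0,0.8],[0,0,-0.008,0,0,0,0.8],[0,0,0,0,0,0,0.8],[0,0,0,0,0,0,0.8]]'
```

```text
time: 5.6
tcp_pos: [541.5, -195.0, 82.6]
orientation: [-0.0, 0.751, 0.661, 0.0]
force: [-0.3, 0.1, -1.7]
gripper_width: 0.449
time: 6.0
tcp_pos: [541.0, -196.1, 64.2]
orientation: [-0.0, 0.751, 0.66, -0.0]
force: [-0.8, -1.0, -0.9]
gripper_width: 0.454
```

```bash
python3 -m inch '[[0,0,-0.001,0,0,0,0.5],[0,0,0,0,0,0,0.42],[0,0,0,0,0,0,0.42],[0,0,0,0,0,0,0.42]]'
python3 -m inch '[[0,0,0.015,0,0,0,0.42],[0,0,0.025,0,0,0,0.42],[0,0,0.03,0,0,0,0.42],[0,0,0.03,0,0,0,0.42],[0,0,0,0,0,0,0.42]]'
python3 - <<'E'
from h import *
for n in ("top","wrist"):
  im=cv2.cvtColor(read_camera(n),cv2.COLOR_RGB2BGR);cv2.imwrite(f"pics/{n}4.png",im)
o=observe();print(o["tcp_pos"],o["force"])
E
```

```text
time: 6.4
tcp_pos: [541.3, -196.2, 63.5]
orientation: [0.0, 0.751, 0.66, 0.0]
force: [0.0, 0.2, 0.3]
gripper_width: 0.578
time: 6.9
tcp_pos: [544.2, -197.9, 168.3]
orientation: [0.004, 0.751, 0.66, 0.003]
force: [-0.1, -0.0, 0.2]
gripper_width: 0.581
[ 541.50239193 -196.3361213   163.9943634 ] [-0.58862952 -0.10050243 -0.25152248]
```

View pics/wrist4.png

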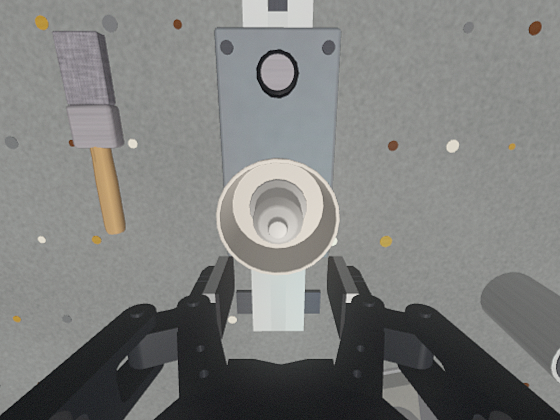

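The bell stands upright in the tub, its stub at (278,229) and foot inside the floor ring. The knob top is at (278,73), so next is the knob.

```bash
python3 -m inch '[[0.005,0.038,0,0,0,0,0.3],[0.005,0.038,0,0,0,0,0.3],[0.0035,0.028,0,0,0,0,0.3],[0,0,-0.02,0,0,0,0.3],[0,0,-0.01,0,0,0,0.3]]' 60
python3 -m inch '[[0,0,0,0,0,0,0.3],[0,0,0,0,0,0,0.3]]'
python3 - <<'E'
from h import *
np.set_printoptions(precision=1,suppress=True)
o=observe();print(o["tcp_pos"],o["force"])
c=get_calibration("wrist")
im=cv2.cvtColor(read_camera("wrist"),cv2.COLOR_RGB2BGR);cv2.imwrite("pics/w5.png",im)
print(proj("wrist",(555,-92,103),c))
E
```

```text
time: 7.5
tcp_pos: [552.9, -90.1, 130.4]
orientation: [-0.002, 0.75, 0.661, -0.002]
force: [0.1, -1.2, -0.6]
gripper_width: 0.704
time: 7.7
tcp_pos: [553.9, -93.5, 132.8]
orientation: [-0.0, 0.752, 0.659, -0.001]
force: [0.5, 0.3, 0.8]
gripper_width: 0.697
[553.9 -93.5 132.8] [0.5 0.3 0.8]
(np.float64(281.90031349313534), np.float64(243.18210408973985))
```

View pics/w5.png

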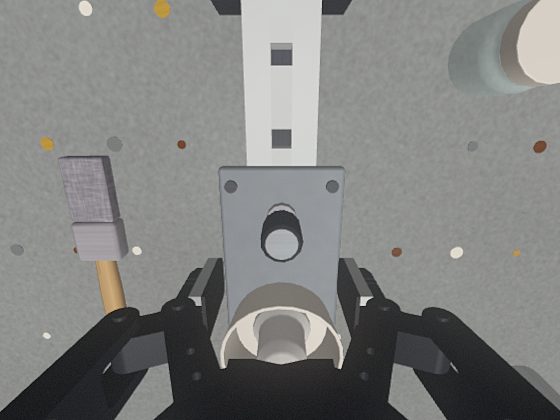

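The knob top is at (283,244), against a predicted (282,243). Descending.

```bash
python3 -m inch '[[0.001,0.001,-0.025,0,0,0,0.3],[0,0,-0.025,0,0,0,0.3],[0,0,-0.018,0,0,0,0.3],[0,0,0,0,0,0,0.3],[0,0,0,0,0,0,0.3]]'
python3 -m inch '[[0,0,0,0,0,0,0.5],[0,0,0,0,0,0,0.7],[0,0,0,0,0,0,0.9],[0,0,0,0,0,0,0.9],[0,0,0,0,0,0,0.9]]' 60
python3 -m inch '[[0,0,0,0,0,0,0.9],[0,0,0,0,0,0,0.9]]'
```

```text
time: 8.25
tcp_pos: [556.1, -92.0, 66.1]
orientation: [0.001, 0.752, 0.66, 0.0]
force: [0.1, 0.4, 0.0]
gripper_width: 0.699
time: 8.75
tcp_pos: [554.9, -91.3, 65.4]
orientation: [-0.0, 0.751, 0.66, -0.0]
force: [-2.2, -0.5, 0.7]
gripper_width: 0.309
time: 8.95
tcp_pos: [555.0, -91.3, 65.1]
orientation: [-0.0, 0.751, 0.66, -0.001]
force: [-3.5, -0.9, 1.4]
gripper_width: 0.316
```

```bash
python3 -m inch '[[0,0,0.004,0,0,0,0.9],[0,0,0.005,0,0,0,0.9],[0,0,0.005,0,0,0,0.9],[0,0,0,0,0,0,0.9],[0,0,0,0,0,0,0.9]]'
python3 -m inch '[[0,0,0,0,0,0,0.9]]'
```

```text
time: 9.45
tcp_pos: [555.0, -91.2, 78.8]
orientation: [-0.0, 0.751, 0.66, -0.0]
force: [-3.0, -1.1, -4.2]
gripper_width: 0.312
time: 9.55
tcp_pos: [555.0, -91.1, 78.8]
orientation: [-0.0, 0.751, 0.66, -0.0]
force: [-3.6, -0.9, -5.6]
gripper_width: 0.314
```

```bash
python3 -m inch '[[0.001,0.008,0,0,0,0,0.9],[0.0015,0.012,0,0,0,0,0.9],[0.002,0.015,0,0,0,0,0.9],[0.0015,0.012,0,0,0,0,0.9],[0.001,0.008,0,0,0,0,0.9]]'
python3 -m inch '[[0.0005,0.0045,0,0,0,0,0.9],[0,0,0,0,0,0,0.9],[0,0,0,0,0,0,0.9],[0,0,0,0,0,0,0.9]]'
python3 - <<'E'
from h import *
np.set_printoptions(precision=1,suppress=True)
o=observe();print(o["tcp_pos"],o["force"],np.hypot(*(o["tcp_pos"]-[555,-91.2,0])[:2]))
for n in ("top","wrist"):
  im=cv2.cvtColor(read_camera(n),cv2.COLOR_RGB2BGR);cv2.imwrite(f"pics/{n}6.png",im)
E
```

```text
time: 10.05
tcp_pos: [562.6, -32.8, 79.0]
orientation: [-0.001, 0.75, 0.661, 0.0]
force: [-2.7, -1.6, -5.7]
gripper_width: 0.31
time: 10.45
tcp_pos: [562.9, -31.0, 79.2]
orientation: [-0.001, 0.751, 0.66, 0.0]
force: [-3.5, 1.3, -5.8]
gripper_width: 0.313
[562.9 -31.   79.2] [-3.5  1.3 -5.8] 60.73831907966076
```

View pics/wrist6.png

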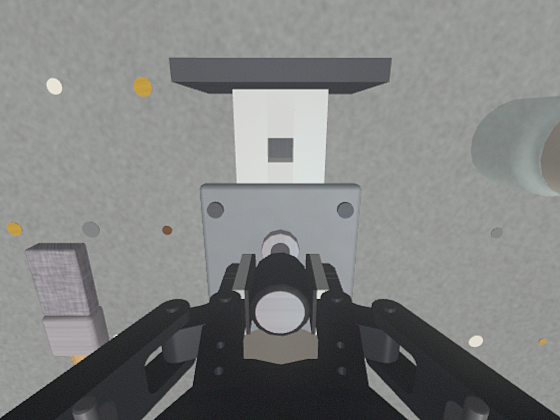

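View pics/top6.png

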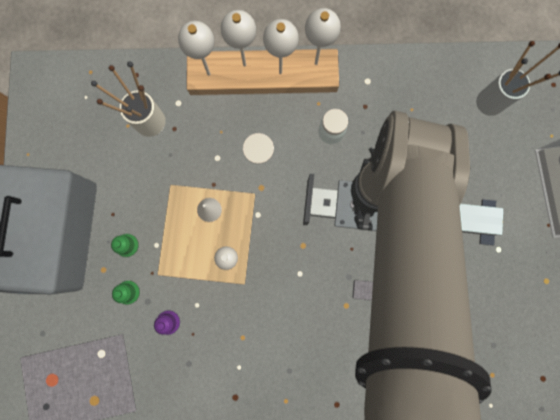

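The carriage moved along with the knob by about 60.7 mm, and one hole remains visible at (280,150) ahead of the deck. Correcting back by 0.5 mm, then pressing down.

```bash
python3 -m inch '[[0,-0.0005,-0.004,0,0,0,0.9],[0,0,-0.005,0,0,0,0.9],[0,0,-0.005,0,0,0,0.9],[0,0,0,0,0,0,0.9],[0,0,0,0,0,0,0.9]]'
python3 -m inch '[[0,0,-0.003,0,0,0,0.9],[0,0,-0.003,0,0,0,0.9],[0,0,-0.002,0,0,0,0.9],[0,0,0,0,0,0,0.9],[0,0,0,0,0,0,0.9]]'
```

```text
time: 11.05
tcp_pos: [562.8, -32.3, 66.1]
orientation: [-0.001, 0.751, 0.66, -0.0]
force: [-6.0, 1.8, -0.1]
gripper_width: 0.31
time: 11.55
tcp_pos: [562.8, -32.4, 59.4]
orientation: [-0.001, 0.751, 0.66, 0.0]
force: [-8.4, 2.8, 7.2]
gripper_width: 0.312
```

```bash
python3 -m inch '[[-0.001,0.0005,0,0,0,0,0.9],[0,0,-0.002,0,0,0,0.9],[0,0,-0.001,0,0,0,0.9],[0,0,0,0,0,0,0.9],[0,0,0,0,0,0,0.9]]'
```

```text
time: 12.05
tcp_pos: [562.8, -32.3, 59.2]
orientation: [0.0, 0.751, 0.66, 0.001]
force: [-12.2, 3.2, 20.6]
gripper_width: 0.311
```

```bash
python3 - <<'E'
from h import *
a=cv2.imread("pics/wrist6.png")
b=cv2.cvtColor(read_camera("wrist"),cv2.COLOR_RGB2BGR);cv2.imwrite("pics/w7.png",b)
s=cv2.cvtColor(read_camera("scene"),cv2.COLOR_RGB2BGR);cv2.imwrite("pics/s7.png",s)
f=lambda i:cv2.resize(i[170:370,190:370],(400,444),interpolation=2)
cv2.imwrite("pics/cmp7.png",np.hstack([f(a),f(b)]))
cv2.imwrite("pics/s7c.png",cv2.resize(s[150:300,60:280],(800,545),interpolation=2))
print(observe()["tcp_pos"],observe()["force"])
E
```

```text
[562.8609396  -32.31515242  59.23511461] [-11.2158645    2.93130332  20.10842871]
```

View pics/cmp7.png

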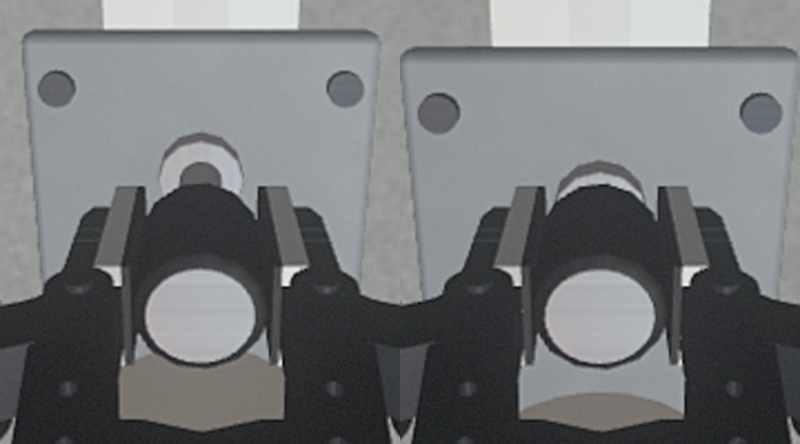

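View pics/s7c.png

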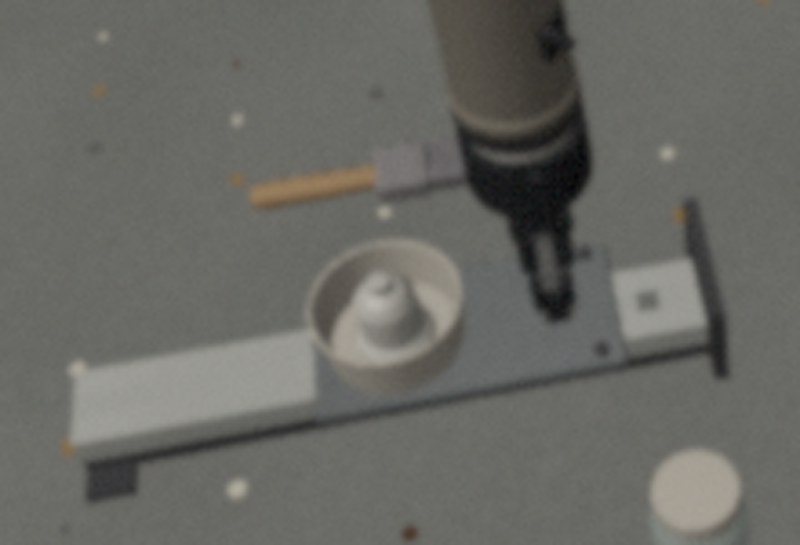

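The left/right crops show no slip: the knob top stays at the same wrist pixel, about (280,312), between the pads. It has come down 19.9 mm, and force rose from 7 to 20 N over only 0.2 mm, so it is on the hard stop. The 60 mm slide, read at the TCP, is 59.5 mm. The bell stands in the tub at scene (166,235). I'll do one last check of the bystanders and then hand in.

```bash
python3 -m inch '[[0,0,0,0,0,0,0.9],[0,0,0,0,0,0,0.9],[0,0,0,0,0,0,0.9]]'
python3 - <<'E'
from h import *
np.set_printoptions(precision=1,suppress=True)
a=cv2.imread("pics/scene0.png");b=cv2.imread("pics/s7.png")
d=cv2.absdiff(a,b).max(2)
for n,(x,y,w,h) in dict(cone=(315,185,32,32),ball=(290,165,24,24),jar=(236,272,32,40),lid=(296,250,36,30),brush=(125,185,50,25)).items(): print(n,d[y:y+h,x:x+w].mean())
print("deck corner-hole",plane("wrist",190+39/2.222,170+113/2.222,47),plane("wrist",190+361/2.222,170+113/2.222,47))
E
```

```text
time: 12.45
tcp_pos: [562.9, -32.3, 59.2]
orientation: [0.0, 0.751, 0.66, 0.001]
force: [-11.4, 2.6, 19.1]
gripper_width: 0.31
cone 2.498046875
ball 2.279513888888889
jar 2.2703125
lid 2.4277777777777776
brush 2.3448
deck corner-hole [525.4  -4.2  47. ] [605.8 -14.6  47. ]
```

```bash
python3 -c "from workcell import *;print(sign_off());print(observe()['force'])"
```

```text
the job is handed in; nothing more can be done
None
the job is handed in; nothing more can be done
```

The bell is standing in the tub, and the carriage has been slid one hole towards the end plate. I handed the job in at about 12.5 s with the gripper still pressing the lock knob down; no verdict was given.

What the last checks showed:
- **Bell:** it stands upright in the tub and let go, in both the wrist and scene pictures.
- **Carriage:** the TCP moved 59.5 mm along the rail. I did not measure the final carriage position separately from a camera.
- **Pin:** the knob came down 19.9 mm without slipping in the pads. Force rose from 7 N to 20 N over the last 0.2 mm and held at about 19 N, which fits the hard stop.
- **Bystanders:** the cone, ball, jar, lid and brush show only noise-level change against the first scene picture.

Two readings did not fully agree:
- **TCP height:** 8 mm below the rest height would put the TCP at 57.1 mm, but it stopped at 59.2 mm. I put this down to closing the grip pushing the plunger below its rest height; the force readings fit that.
- **Side force:** about 11 N along −x stayed on the tool while pressing. It did not ease when I shifted the tool 1 mm towards −x.

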